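# Weigh out sample cups on the spring scale

### The arm

A 6-joint arm with a two-finger parallel gripper is mounted at the origin on a cart in front of the work surface, level with it; the furniture and walls round the work are solid. World frame = base frame: x ahead of the robot, y to its left, z up, the work surface at z = 0. Lengths are in m, angles in rad, forces in N, time in s.
With the tool pointing down it reaches from about 0.25 to 0.725 m from the base axis. Payload 4 kg.
Tool frame: the origin (TCP) lies midway between the tips of the shut fingers; the grasp point (between the pads) lies 19 mm behind it (bot.grip_point_offset is the distance from the TCP to the grasp point, in m); z points along the fingers, y is the line along which they close (so a half turn about z gives the same grasp; the last joint's range is limited). The gripper opens to 85 mm and grips with 20 to 120 N. Pads are 22 mm wide; open, the fingers measure 114 mm over their backs; the gripper's body (76 mm by 85 mm) begins 54 mm behind the grasp point. The pads swing forward as they close: fully open they stand 13 mm farther back than shut.
Start: joints at [1.334, 0.241, 0.005, 1.335, 0, 1.571], TCP at [0.117, 0.486, 0.231] pointing down, gripper open.
Joint ranges: [-2.72, 2.72], [-1.05, 1.87], [-1.09, 1.28], [-1.99, 2.15], [-1.42, 1.44], [-3.14, 3.14]. Speed limits (rad/s): [2.79, 2.79, 3.14, 3.14, 3.14, 3.14].

### API

Orientations are given as a unit quaternion [x, y, z, w].
In Python, from workcell import bot gives the robot as it stands.
- The arm moves only by the tool step_arm, never from a script. Its argument "targets" is text: rows parted by semicolons, each of 7 numbers parted by spaces: the opening, from -1 (shut) to 1 (fully open), so that 0 is half open, then the shift along the world's x, y, z normalised to -1 to 1, where 1 is 0.5 m, then the turn, a rotation vector about the world's x, y, z normalised to -1 to 1, where 1 is pi/4 rad. In form: gripper x y z wx wy wz; .... A call has 1 to 10 rows; each row is the pose to reach, as a shift and turn from the pose commanded when the call began; what a row does not reach only later rows make up. A row lasts 1/12 s, in which the tool goes at most 41.7 mm and 7.16 degrees, less where a joint would pass 70% of its speed; a pose out of reach is approached as far as the arm can. A call with a number of a shift or a turn outside -1 to 1 is refused whole. A call with a gripper value outside its range is refused whole. The fingers move at their own pace and stop on an object; the grip force is fixed at half the most. Time passes only in rows, so rows that repeat a pose let the fingers close. It gives the time, the measured TCP pose, the force, the opening and the grip force at its end, in the units of the state.
- bot.get_obs(): the state, without advancing time (a new reading comes with each control period).
- bot.camera(name): name is "side" or "top"; returns the picture (480x640x3 uint8, red, green, blue); there is no depth.
- bot.camera_info(name): a dict with "vertical_fov" (degrees; the focal length in pixels is half the picture's height over the tangent of half this angle, whatever the lens; pixels are square), "cx", "cy" (the principal point, pixels), "pose" (4x4, takes a point from camera to world coordinates). Camera axes: x right, y up, looking along -z (the intrinsics and any distortion apply to the point x, -y, -z); pixel columns grow to the right and rows downward; lengths in m; the calibration is good to about 2 mm. A picture is of the moment at which its call begins. camera_info takes no time and is no camera call.
- bot.job_done(): hands the job in; it is judged then, once.
The state is a dict: "clock": time; "joint_pos": joint angles; "joint_vel": joint speeds; "tau": joint torques, N m; "eef_pos": TCP position; "tool_rot": TCP orientation; "ft_force": force on the tool from outside, world axes, zero at the start; "ft_torque": the same for the moment, N m; "grip_width": finger opening in m; "grasp_force": force on a finger pad.
Only numpy, scipy, OpenCV 4.12 (cv2) and the standard library are available. Lean on these libraries where they do the work, as an engineer would, in place of code of your own. Each camera call takes 0.05 s, during which the arm holds its last target. There are 200 camera calls.

### The job

Make up a batch by weight on the spring scale: stand the closed, lidded sample cups upright on its steel pan one at a time, letting the pan settle after each, until the pan's pointer has sunk level with the black clip that marks the wanted weight on the white upright plate, and then stop. Leave the closed cup that is not needed where it stands, and never push the pan down to its bottom stop.

Things in the scene. Friction and masses are not known exactly. Their poses are not given: they have to be found in the camera images.
- pan_top (a point): centre of the steel scale pan's surface (140 mm along x, 220 along y, rim 6 mm; two cups fit at y = +-50 mm); z is up. Height over worktop: empty 135 mm, black clip (the mark) 95, bottom stop 60. Soft spring: sinks 20 mm per cup (0.74 N per 10 mm), settles in 1 s. A pointer at pan height runs before the white plate with the clip (165 mm from centre along -y, top 160 mm above worktop).
- cup_1_mid (a point): closed sample cup, off-white with a blue screw lid, 61 mm across, 60 mm high, round, upright on the worktop, about 150 g (within 7%); the point is its centre, 30 mm above its underside; grasp it round the body. The three closed cups are alike; an open cup of the same size without a lid, and a loose flat lid, also stand nearby and are not meant.
- cup_2_mid (a point): closed sample cup, off-white with a blue screw lid, 61 mm across, 60 mm high, round, upright on the worktop, about 150 g (within 7%); the point is its centre, 30 mm above its underside; grasp it round the body. The three closed cups are alike; an open cup of the same size without a lid, and a loose flat lid, also stand nearby and are not meant.
- cup_3_mid (a point): closed sample cup, off-white with a blue screw lid, 61 mm across, 60 mm high, round, upright on the worktop, about 150 g (within 7%); the point is its centre, 30 mm above its underside; grasp it round the body. The three closed cups are alike; an open cup of the same size without a lid, and a loose flat lid, also stand nearby and are not meant.
Not all that is in view belongs to the job. Leave any brown or pink look-alike of the part that bears cup_2_mid alone. Leave any pink look-alike of the part that bears cup_1_mid alone.

How it is judged:
On the way:
1. one closed cup alone stands on the pan, which has settled about 20 mm down (height (world z) of pan_top between 0.107 and 0.123 m and (((horizontal distance between cup_1_mid and pan_top below 0.12 m and z of cup_1_mid in the frame of pan_top between 0.02 and 0.04 m and angle between cup_1_mid's own z axis and vertical below 0.17 rad) and not (horizontal distance between cup_2_mid and pan_top below 0.12 m and z of cup_2_mid in the frame of pan_top between 0.02 and 0.04 m and angle between cup_2_mid's own z axis and vertical below 0.17 rad) and not (horizontal distance between cup_3_mid and pan_top below 0.12 m and z of cup_3_mid in the frame of pan_top between 0.02 and 0.04 m and angle between cup_3_mid's own z axis and vertical below 0.17 rad)) or ((horizontal distance between cup_2_mid and pan_top below 0.12 m and z of cup_2_mid in the frame of pan_top between 0.02 and 0.04 m and angle between cup_2_mid's own z axis and vertical below 0.17 rad) and not (horizontal distance between cup_1_mid and pan_top below 0.12 m and z of cup_1_mid in the frame of pan_top between 0.02 and 0.04 m and angle between cup_1_mid's own z axis and vertical below 0.17 rad) and not (horizontal distance between cup_3_mid and pan_top below 0.12 m and z of cup_3_mid in the frame of pan_top between 0.02 and 0.04 m and angle between cup_3_mid's own z axis and vertical below 0.17 rad)) or ((horizontal distance between cup_3_mid and pan_top below 0.12 m and z of cup_3_mid in the frame of pan_top between 0.02 and 0.04 m and angle between cup_3_mid's own z axis and vertical below 0.17 rad) and not (horizontal distance between cup_1_mid and pan_top below 0.12 m and z of cup_1_mid in the frame of pan_top between 0.02 and 0.04 m and angle between cup_1_mid's own z axis and vertical below 0.17 rad) and not (horizontal distance between cup_2_mid and pan_top below 0.12 m and z of cup_2_mid in the frame of pan_top between 0.02 and 0.04 m and angle between cup_2_mid's own z axis and vertical below 0.17 rad)))), for 0.3 s.
At the end, for the whole second after the job is handed in: Two closed cups stand upright (within 10 degrees) on the pan, the pan's surface and pointer are within 10 mm of the mark's height (95 mm above the worktop), and the third closed cup is within 20 mm of where it stood at the start (height (world z) of pan_top between 0.085 and 0.105 m and (((horizontal distance between cup_2_mid and pan_top below 0.12 m and z of cup_2_mid in the frame of pan_top between 0.02 and 0.04 m and angle between cup_2_mid's own z axis and vertical below 0.17 rad) and (horizontal distance between cup_3_mid and pan_top below 0.12 m and z of cup_3_mid in the frame of pan_top between 0.02 and 0.04 m and angle between cup_3_mid's own z axis and vertical below 0.17 rad) and distance of cup_1_mid from where it was at the start of the episode below 0.02 m) or ((horizontal distance between cup_1_mid and pan_top below 0.12 m and z of cup_1_mid in the frame of pan_top between 0.02 and 0.04 m and angle between cup_1_mid's own z axis and vertical below 0.17 rad) and (horizontal distance between cup_3_mid and pan_top below 0.12 m and z of cup_3_mid in the frame of pan_top between 0.02 and 0.04 m and angle between cup_3_mid's own z axis and vertical below 0.17 rad) and distance of cup_2_mid from where it was at the start of the episode below 0.02 m) or ((horizontal distance between cup_1_mid and pan_top below 0.12 m and z of cup_1_mid in the frame of pan_top between 0.02 and 0.04 m and angle between cup_1_mid's own z axis and vertical below 0.17 rad) and (horizontal distance between cup_2_mid and pan_top below 0.12 m and z of cup_2_mid in the frame of pan_top between 0.02 and 0.04 m and angle between cup_2_mid's own z axis and vertical below 0.17 rad) and distance of cup_3_mid from where it was at the start of the episode below 0.02 m))); the robot touches nothing.
It fails at once if the pan is pushed down to its bottom stop (height (world z) of pan_top below 0.063 m).
It also fails if it takes over 64 s, if anything falls off the work surface, if the arm or the gripper's body presses on something with over 40 N, if the wrist force passes 120 N, or if a joint passes its speed limit or range.

## Working session

There is one attempt and no reset: what is moved stays moved. The work goes in short steps, Python scripts to look and compute and a tool call to move; the robot and the scene stay as the last step left them, time stands still between calls to the robot, and variables do not carry over. Pictures are saved under pics/ and viewed, at most 10 in all, crops included, and the job is handed in when it is done.

Besides the shell and the picture viewer there is one more tool, called after "Call:" as a command line: name --argument value ..., lists and objects as JSON in quotes. step_arm: Moves the arm, as the interface text tells. Scaled input: -1 to 1 covers 0.5 m each way for a shift and pi/4 rad each way for a turn. Its arguments: {"type":"object","properties":{"targets":{"type":"string"}},"required":["targets"]}

```bash
mkdir -p pics
python3 - <<'E'
from workcell import bot
import cv2
for n in("top","side"):
    i=bot.camera_info(n);print(n,i)
    cv2.imwrite(f"pics/{n}0.png",bot.camera(n)[:,:,::-1])
o=bot.get_obs();print(o['clock'],o['eef_pos'],o['tool_rot'],o['grip_width'])
E
```

```text
top {'vertical_fov': 57.112171191013466, 'cx': 321.9541102089963, 'cy': 243.60931019968584, 'pose': array([[-0.018526  ,  0.98300481, -0.18264265,  0.29307927],
       [-0.99971574, -0.0154703 ,  0.01814116, -0.00171234],
       [ 0.01500732,  0.18292681,  0.98301198,  1.05369003],
       [ 0.        ,  0.        ,  0.        ,  1.        ]])}
side {'vertical_fov': 43.60422283496967, 'cx': 308.98175321168435, 'cy': 236.65967611729644, 'pose': array([[ 0.99945905, -0.00129242, -0.03286232,  0.43586982],
       [-0.0257953 ,  0.58904028, -0.80769187, -0.96520656],
       [ 0.02040111,  0.80810264,  0.5886883 ,  0.800942  ],
       [ 0.        ,  0.        ,  0.        ,  1.        ]])}
0.1 [0.11718402 0.4854969  0.23050159] [ 1.18128497e-01  9.92997882e-01 -9.24034727e-04 -1.00788036e-04] 0.08548383217644268
```

View pics/top0.png

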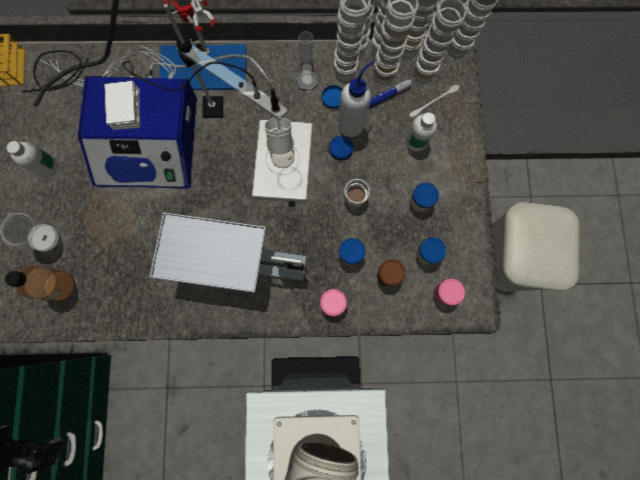

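View pics/side0.png

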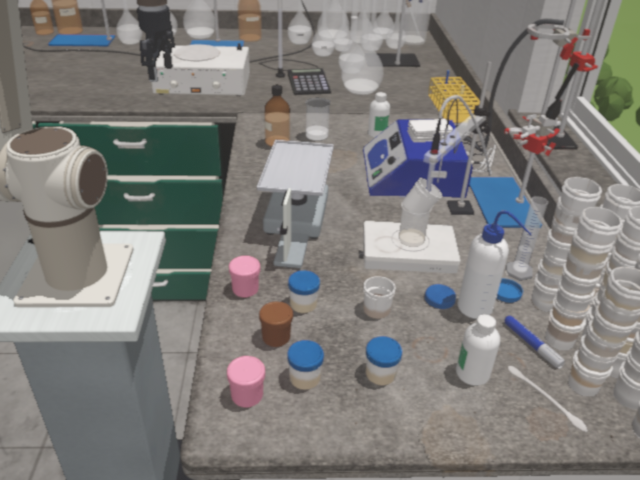

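The top view shows three closed blue-lidded cups at about (352,251), (432,250) and (425,196). There are flat loose lids at (341,148) and (333,97), and the open cup is at (357,194). The pan is centred near (209,252), with its plate and pointer to the right at about (285,262). The side view agrees, with cups at (304,292), (306,365) and (383,361).

```bash
cat > h.py <<'E'
import numpy as np,cv2
from workcell import bot
def ray(n,u,v):
    i=bot.camera_info(n);P=i['pose'];f=240/np.tan(np.radians(i['vertical_fov']/2))
    d=P[:3,:3]@np.array([(u-i['cx'])/f,-(v-i['cy'])/f,-1]);return P[:3,3],d
def onz(n,u,v,z):
    c,d=ray(n,u,v);return c+d*(z-c[2])/d[2]
def blobs(n,im,lo,hi,amin=150):
    m=cv2.inRange(cv2.cvtColor(im,cv2.COLOR_RGB2HSV),lo,hi)
    k,_,s,c=cv2.connectedComponentsWithStats(m)
    return [(s[j],c[j],m) for j in range(1,k) if s[j][4]>amin]
E
python3 - <<'E'
from h import *
np.set_printoptions(precision=4,suppress=True)
for n in("top","side"):
    im=cv2.imread(f"pics/{n}0.png")[:,:,::-1]
    for s,c,_ in blobs(n,im,(100,150,50),(125,255,255)):
        print(n,s,c,onz(n,*c,.06)[:2])
im=cv2.imread("pics/top0.png")
m=cv2.inRange(cv2.cvtColor(im,cv2.COLOR_BGR2HSV),(0,0,130),(180,60,255));m[:,:145]=0;m[:,272:]=0;m[:208]=0;m[300:]=0
k,_,s,c=cv2.connectedComponentsWithStats(m);j=1+s[1:,4].argmax()
r=cv2.minAreaRect(np.argwhere(_==j)[:,::-1].astype(np.float32));print(s[j],c[j],r,onz("top",*r[0],.138))
for p in cv2.boxPoints(r):print(p,onz("top",*p,.14))
E
```

```text
top [207  44  39  14 383] [225.7755  49.6292] [0.9722 0.2101]
top [161  46  25  19 276] [171.7935  54.192 ] [0.9608 0.3431]
top [218  58  28  12 188] [235.0053  61.7979] [0.9387 0.1866]
top [  78   66  124  122 5116] [139.5254 108.8817] [0.8154 0.4142]
top [197  66  36  24 351] [211.7892  80.1083] [0.8897 0.2425]
top [350  78  16  16 175] [357.2457  86.1429] [ 0.8701 -0.1141]
top [322  85  20  23 340] [331.6088  96.3353] [ 0.8435 -0.0504]
top [370  88  27  18 162] [382.6852  96.2778] [ 0.8424 -0.1756]
top [329 136  24  22 402] [340.6169 146.9801] [ 0.712 -0.069]
top [106 156  49  26 999] [129.3173 169.1351] [0.6629 0.4294]
top [413 183  26  25 484] [425.4008 194.7541] [ 0.5906 -0.2652]
top [420 237  26  27 529] [432.4688 249.896 ] [ 0.459  -0.2734]
top [339 238  26  26 523] [351.7094 250.7706] [ 0.46   -0.0878]
side [ 50  36  58   9 481] [79.2911 40.1622] [-0.346  1.291]
side [405 140  25  18 166] [415.0723 150.1386] [0.767  0.4392]
side [ 470  179   58   44 1563] [498.094  196.9942] [0.9232 0.2096]
side [290 272  29  21 484] [303.9318 281.5103] [ 0.4639 -0.0935]
side [499 283  22  16 273] [508.956  291.0733] [ 0.8499 -0.1219]
side [427 285  26  19 304] [438.3059 293.2237] [ 0.7145 -0.1276]
side [367 337  34  29 744] [383.7339 350.8978] [ 0.5937 -0.272 ]
side [289 341  34  29 744] [305.5457 354.3911] [ 0.463  -0.2789]
[ 150  215  116   77 6635] [208.4229 252.6574] ((207.29998779296875, 251.39999389648438), (107.62165069580078, 66.04377746582031), 8.130102157592773) [0.4504 0.2221 0.138 ]
[149.36 276.48] [0.3994 0.3394 0.14  ]
[158.7 211.1] [0.5386 0.327  0.14  ]
[265.24 226.32] [0.502  0.1009 0.14  ]
[255.9 291.7] [0.3642 0.1194 0.14  ]
```

Call:
step_arm --targets "1 0.4 -0.68 0 0 0 -0.95;1 0.4 -0.68 0 0 0 -0.95;1 0.4 -0.68 0 0 0 -0.95;1 0.4 -0.68 0 0 0 -0.95;1 0.4 -0.68 0 0 0 -0.95;1 0.4 -0.68 0 0 0 -0.95;1 0.4 -0.68 0 0 0 -0.95;1 0.4 -0.68 0 0 0 -0.95;1 0.4 -0.68 0 0 0 -0.95;1 0.4 -0.68 0 0 0 -0.95"

```text
clock: 0.93
eef_pos: [0.3183, 0.1426, 0.2312]
tool_rot: [0.474, 0.881, -0.0, 0.001]
ft_force: [0.2, 0.6, 0.4]
grip_width: 0.0851
grasp_force: 0.0
```

Call:
step_arm --targets "1 0.29 -0.46 0 0 0 -0.95;1 0.29 -0.46 0 0 0 -0.95;1 0.29 -0.46 0 0 0 -0.95;1 0.29 -0.46 0 0 0 -0.95;1 0.29 -0.46 0 0 0 -0.95;1 0.29 -0.46 0 0 0 -0.95;1 0.29 -0.46 0 0 0 -0.95;1 0.29 -0.46 -0.2 0 0 -0.95;1 0.29 -0.46 -0.2 0 0 -0.95;1 0.29 -0.46 -0.2 0 0 -0.95"

```text
clock: 1.77
eef_pos: [0.4589, -0.0841, 0.1262]
tool_rot: [0.761, 0.648, -0.003, -0.003]
ft_force: [-1.2, -0.3, -0.6]
grip_width: 0.0853
grasp_force: 0.0
```

Run:
```python
from h import *
im=bot.camera("side");cv2.imwrite("pics/s1.png",cv2.resize(im[150:420,180:500,::-1],(640,540)))
print(bot.get_obs()['eef_pos'])
```

```text
[ 0.45732941 -0.08356721  0.12448468]
```

View pics/s1.png

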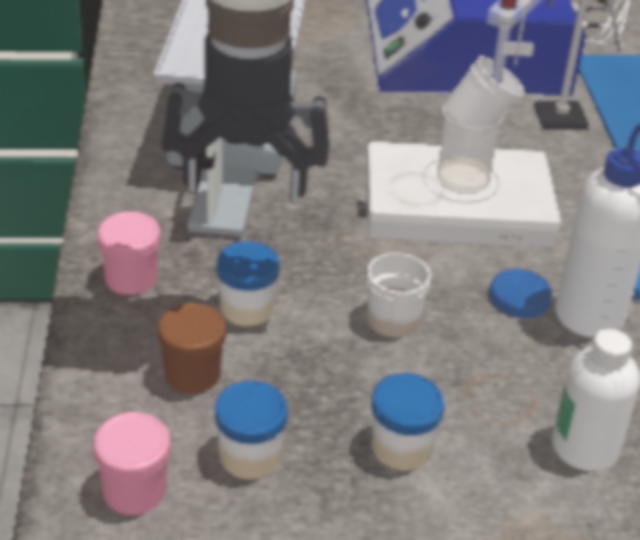

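The open fingers straddle the cup at about (248,280) in the crop and are clear of the brown and pink cups.

Call:
step_arm --targets "1 0 -0.006 -0.1 0 0 0;1 0 -0.006 -0.1 0 0 0;1 0 -0.006 -0.1 0 0 0;1 0 -0.006 -0.1 0 0 0;1 0 -0.006 -0.1 0 0 0"

```text
clock: 2.23
eef_pos: [0.4638, -0.0871, 0.0833]
tool_rot: [0.761, 0.649, 0.001, 0.001]
ft_force: [0.3, -0.2, -0.1]
grip_width: 0.0853
grasp_force: 0.0
```

Call:
step_arm --targets "1 -0.002 -0.002 -0.05 0 0 0;1 -0.002 -0.002 -0.1 0 0 0;1 -0.002 -0.002 -0.15 0 0 0;1 -0.002 -0.002 -0.15 0 0 0;1 -0.002 -0.002 -0.15 0 0 0;-0.3 -0.002 -0.002 -0.15 0 0 0;-0.3 -0.002 -0.002 -0.15 0 0 0;-0.3 -0.002 -0.002 -0.15 0 0 0;-0.3 -0.002 -0.002 -0.15 0 0 0;-0.3 -0.002 -0.002 -0.15 0 0 0"

```text
clock: 3.07
eef_pos: [0.4633, -0.0883, 0.0087]
tool_rot: [0.761, 0.649, 0.001, 0.002]
ft_force: [-0.3, -0.6, 5.6]
grip_width: 0.0563
grasp_force: 62.6
```

Call:
step_arm --targets "-0.3 0 0 0 0 0 0;-0.3 0 0 0.08 0 0 0;-0.3 0 0 0.16 0 0 0;-0.3 0 0 0.24 0 0 0;-0.3 0 0 0.32 0 0 0;-0.3 0 0 0.4 0 0 0;-0.3 0 0 0.45 0 0 0;-0.3 0 0 0.45 0 0 0"

```text
clock: 3.73
eef_pos: [0.4649, -0.0886, 0.2391]
tool_rot: [0.761, 0.649, 0.005, 0.006]
ft_force: [1.0, 0.3, -1.4]
grip_width: 0.0566
grasp_force: 64.7
```

Call:
step_arm --targets "-0.3 -0.008 0.07 0 0 0 0;-0.3 -0.008 0.14 0 0 0 0;-0.3 -0.008 0.21 0 0 0 0;-0.3 -0.008 0.28 0 0 0 0;-0.3 -0.008 0.35 0 0 0 0;-0.3 -0.008 0.42 0 0 0 0;-0.3 -0.008 0.49 0 0 0 0;-0.3 -0.008 0.56 0 0 0 0;-0.3 -0.008 0.63 0 0 0 0;-0.3 -0.008 0.68 0 0 0 0"

```text
clock: 4.57
eef_pos: [0.4565, 0.2547, 0.231]
tool_rot: [0.76, 0.65, 0.0, -0.0]
ft_force: [0.6, -0.2, -2.0]
grip_width: 0.0565
grasp_force: 64.7
```

Call:
step_arm --targets "-0.3 0 0.03 0 0 0 0;-0.3 0 0.038 0 0 0 0;-0.3 0 0.038 0 0 0 0;-0.3 0 0.038 0 0 0 0;-0.3 0 0.038 -0.04 0 0 0;-0.3 0 0.038 -0.08 0 0 0;-0.3 0 0.038 -0.12 0 0 0;-0.3 0 0.038 -0.14 0 0 0;-0.3 0 0.038 -0.14 0 0 0"

```text
clock: 5.32
eef_pos: [0.4558, 0.2685, 0.1589]
tool_rot: [0.762, 0.648, -0.003, -0.0]
ft_force: [-0.5, -0.1, -1.6]
grip_width: 0.0568
grasp_force: 64.7
```

Run:
```python
from h import *
im=bot.camera("side");cv2.imwrite("pics/s2.png",cv2.resize(im[60:300,180:500,::-1],(800,600)))
o=bot.get_obs();print(o['eef_pos'],o['ft_force'],o['grasp_force'],o['tool_rot'])
```

```text
[0.45675053 0.26936402 0.16058452] [ 0.1761383   0.31382874 -1.44909184] 64.74048972129822 [ 7.61391917e-01  6.48290351e-01 -1.39674786e-03 -1.36719792e-04]
```

View pics/s2.png

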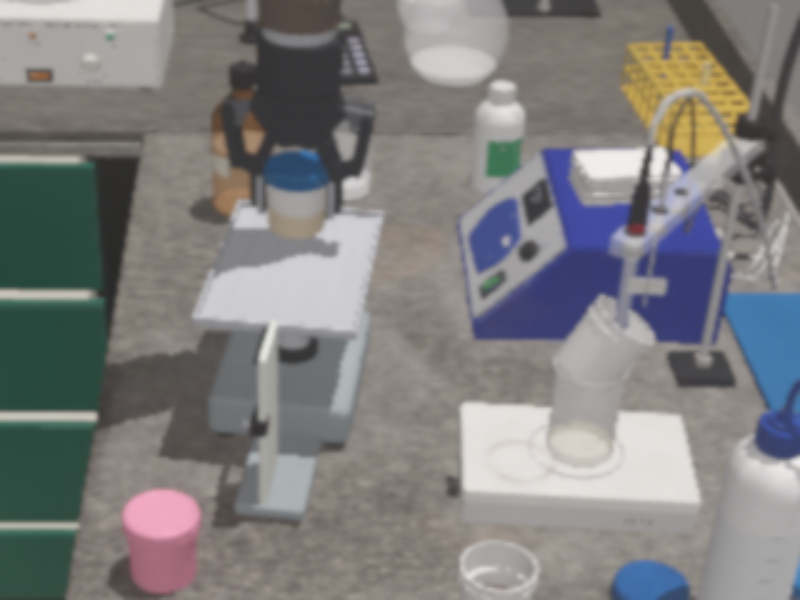

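The cup is upright, held over the far (+y) end of the pan and within its rim, at about (297,205) in the crop. Next I lower it gently.

Call:
step_arm --targets "-0.3 0 0 -0.01 0 0 0;-0.3 0 0 -0.02 0 0 0;-0.3 0 0 -0.03 0 0 0;-0.3 0 0 -0.04 0 0 0;-0.3 0 0 -0.05 0 0 0;-0.3 0 0 -0.06 0 0 0;-0.3 0 0 -0.066 0 0 0;-0.3 0 0 -0.072 0 0 0;-0.3 0 0 -0.072 0 0 0;-0.3 0 0 -0.072 0 0 0"

```text
clock: 6.2
eef_pos: [0.4571, 0.271, 0.1252]
tool_rot: [0.761, 0.649, -0.0, -0.0]
ft_force: [0.2, -0.3, -0.3]
grip_width: 0.0564
grasp_force: 65.2
```

Call:
step_arm --targets "-0.3 0 0 -0.006 0 0 0;-0.3 0 0 -0.006 0 0 0;-0.3 0 0 -0.006 0 0 0;0.45 0 0 -0.006 0 0 0;0.6 0 0 -0.006 0 0 0;0.8 0 0 -0.006 0 0 0;1 0 0 -0.006 0 0 0;1 0 0 -0.006 0 0 0;1 0 0 -0.006 0 0 0;1 0 0 -0.006 0 0 0"

```text
clock: 7.03
eef_pos: [0.4573, 0.271, 0.1223]
tool_rot: [0.761, 0.649, -0.0, -0.0]
ft_force: [0.0, -0.1, -0.2]
grip_width: 0.0854
grasp_force: 0.0
```

Call:
step_arm --targets "1 0 0 0.02 0 0 0;1 0 0 0.06 0 0 0;1 0 0 0.12 0 0 0;1 0 0 0.18 0 0 0;1 0 0 0.24 0 0 0;1 0 0 0.28 0 0 0;1 0 0 0.28 0 0 0;1 0 0 0.28 0 0 0;1 0 0 0.28 0 0 0;1 0 0 0.28 0 0 0"

```text
clock: 7.87
eef_pos: [0.4566, 0.2706, 0.261]
tool_rot: [0.761, 0.649, -0.001, -0.0]
ft_force: [-0.1, 0.2, -0.2]
grip_width: 0.0853
grasp_force: 0.0
```

Run:
```python
from h import *
im=bot.camera("side");cv2.imwrite("pics/s3.png",cv2.resize(im[60:300,180:500,::-1],(800,600)))
o=bot.get_obs();print(o['eef_pos'],o['ft_force'],o['grasp_force'],o['tool_rot'])
```

```text
[0.456551   0.27058233 0.26088092] [-0.087569   -0.92739121  0.31598371] 0.0 [ 7.60789794e-01  6.48996615e-01 -1.49243656e-03 -2.37024229e-04]
```

View pics/s3.png

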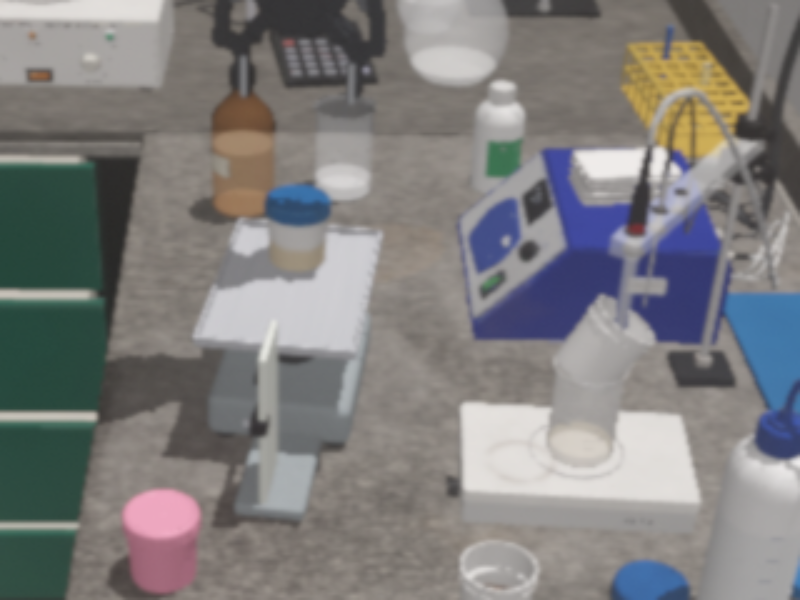

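The first cup stands upright on the sunken pan at about (298,228) in the crop. Next is the cup at (0.592, -0.266).

Call:
step_arm --targets "1 0 -0.08 0 0 0 0;1 0 -0.16 0 0 0 0;1 0 -0.24 0 0 0 0;1 0 -0.32 0 0 0 0;1 0 -0.4 0 0 0 0;1 0 -0.48 0 0 0 0;1 0 -0.56 0 0 0 0;1 0 -0.64 0 0 0 0;1 0 -0.7 0 0 0 0;1 0 -0.74 0 0 0 0"

```text
clock: 8.75
eef_pos: [0.4563, -0.1018, 0.2612]
tool_rot: [0.762, 0.648, -0.001, -0.001]
ft_force: [0.0, -0.4, 0.1]
grip_width: 0.0855
grasp_force: 0.0
```

Call:
step_arm --targets "1 0.05 -0.06 0 0 0 0;1 0.1 -0.12 0 0 0 0;1 0.15 -0.18 0 0 0 0;1 0.2 -0.24 0 0 0 0;1 0.25 -0.3 -0.06 0 0 0;1 0.27 -0.33 -0.12 0 0 0;1 0.27 -0.33 -0.18 0 0 0;1 0.27 -0.33 -0.22 0 0 0;1 0.27 -0.33 -0.22 0 0 0;1 0.27 -0.33 -0.22 0 0 0"

```text
clock: 9.58
eef_pos: [0.5908, -0.2633, 0.1499]
tool_rot: [0.761, 0.649, -0.001, -0.003]
ft_force: [-0.3, -0.5, 1.0]
grip_width: 0.0852
grasp_force: 0.0
```

Run:
```python
from h import *
im=bot.camera("side");cv2.imwrite("pics/s4.png",cv2.resize(im[210:450,220:540,::-1],(800,600)))
o=bot.get_obs();print(o['eef_pos'],o['tool_rot'],o['joint_pos'])
```

```text
[ 0.59215207 -0.26376837  0.15230129] [ 7.60716829e-01  6.49083698e-01 -2.17650838e-04 -4.59488552e-04] [-4.19057003e-01  5.77543383e-01  3.07278967e-01  1.30154877e+00
  3.03898817e-06  1.30977684e+00]
```

View pics/s4.png

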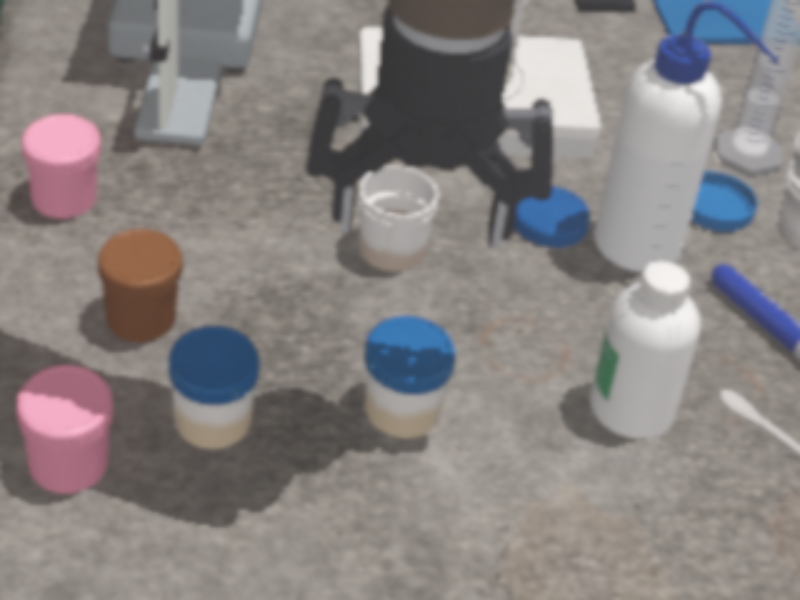

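The gripper is above the target cup at about (408,375) in the crop. The white bottle and the neighbouring cup are clear.

Call:
step_arm --targets "1 0 -0.003 -0.06 0 0 0;1 0 -0.003 -0.12 0 0 0;1 0 -0.003 -0.16 0 0 0;1 0 -0.003 -0.2 0 0 0;1 0 -0.003 -0.24 0 0 0;1 0 -0.003 -0.28 0 0 0;1 0 -0.003 -0.288 0 0 0;1 0 -0.003 -0.288 0 0 0;1 0 -0.003 -0.288 0 0 0"

```text
clock: 10.38
eef_pos: [0.5938, -0.2659, 0.0106]
tool_rot: [0.761, 0.649, 0.001, 0.002]
ft_force: [-0.4, -0.2, 0.5]
grip_width: 0.0855
grasp_force: 0.0
```

Call:
step_arm --targets "-0.3 0 0 0 0 0 0;-0.3 0 0 0 0 0 0;-0.3 0 0 0 0 0 0;-0.3 0 0 0 0 0 0;-0.3 0 0 0 0 0 0;-0.3 0 0 0 0 0 0;-0.3 0 0 0 0 0 0"

```text
clock: 10.97
eef_pos: [0.5939, -0.2662, 0.0107]
tool_rot: [0.761, 0.649, 0.001, 0.002]
ft_force: [0.3, -0.8, 5.6]
grip_width: 0.0564
grasp_force: 64.1
```

Call:
step_arm --targets "-0.3 0 0 0.06 0 0 0;-0.3 0 0 0.12 0 0 0;-0.3 0 0 0.18 0 0 0;-0.3 0 0 0.26 0 0 0;-0.3 0 0 0.34 0 0 0;-0.3 0 0 0.42 0 0 0;-0.3 0 0 0.46 0 0 0;-0.3 0 0 0.46 0 0 0;-0.3 0 0 0.46 0 0 0"

```text
clock: 11.72
eef_pos: [0.593, -0.2658, 0.2402]
tool_rot: [0.761, 0.649, 0.001, 0.002]
ft_force: [-0.1, -0.2, -2.6]
grip_width: 0.0563
grasp_force: 64.4
```

Call:
step_arm --targets "-0.3 -0.06 0.06 0 0 0 0;-0.3 -0.12 0.12 0 0 0 0;-0.3 -0.17 0.18 0 0 0 0;-0.3 -0.21 0.24 0 0 0 0;-0.3 -0.25 0.3 0 0 0 0;-0.3 -0.28 0.37 0 0 0 0;-0.3 -0.29 0.44 0 0 0 0;-0.3 -0.3 0.51 0 0 0 0;-0.3 -0.3 0.58 0 0 0 0;-0.3 -0.3 0.65 0 0 0 0"

```text
clock: 12.55
eef_pos: [0.44, 0.0608, 0.2361]
tool_rot: [0.761, 0.649, -0.002, -0.001]
ft_force: [1.4, -0.4, -0.8]
grip_width: 0.0567
grasp_force: 64.7
```

Call:
step_arm --targets "-0.3 0 0.07 0 0 0 0;-0.3 0 0.14 0 0 0 0;-0.3 0 0.2 0 0 0 0;-0.3 0 0.228 0 0 0 0;-0.3 0 0.228 0 0 0 0;-0.3 0 0.228 -0.04 0 0 0;-0.3 0 0.228 -0.08 0 0 0;-0.3 0 0.228 -0.11 0 0 0;-0.3 0 0.228 -0.11 0 0 0;-0.3 0 0.228 -0.11 0 0 0"

```text
clock: 13.38
eef_pos: [0.4406, 0.1722, 0.1814]
tool_rot: [0.761, 0.649, -0.003, -0.001]
ft_force: [0.3, -0.1, -1.9]
grip_width: 0.0566
grasp_force: 64.7
```

Run:
```python
from h import *
im=bot.camera("side");cv2.imwrite("pics/s5.png",cv2.resize(im[60:300,180:500,::-1],(800,600)))
o=bot.get_obs();print(o['eef_pos'],o['ft_force'],o['tool_rot'])
```

```text
[0.44169355 0.17270866 0.18270057] [ 0.02785693  0.21127362 -0.80099818] [ 7.61045249e-01  6.48697785e-01 -1.11391962e-03 -2.69367239e-04]
```

View pics/s5.png

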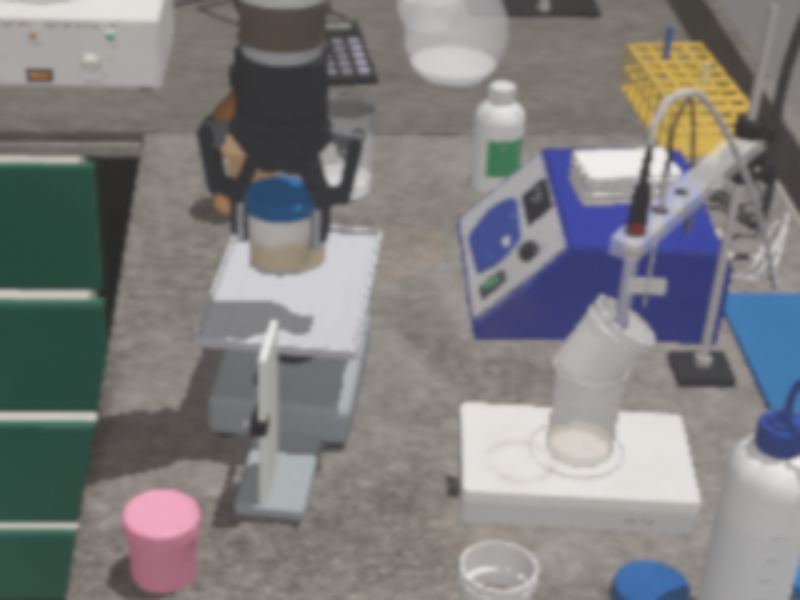

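The second cup is held above the -y half of the pan, upright at about (283,225) in the crop. The pan is clear below it.

Call:
step_arm --targets "-0.3 0 0 -0.02 0 0 0;-0.3 0 0 -0.05 0 0 0;-0.3 0 0 -0.08 0 0 0;-0.3 0 0 -0.1 0 0 0;-0.3 0 0 -0.11 0 0 0;-0.3 0 0 -0.12 0 0 0;-0.3 0 0 -0.13 0 0 0;-0.3 0 0 -0.14 0 0 0;-0.3 0 0 -0.15 0 0 0;-0.3 0 0 -0.152 0 0 0"

```text
clock: 14.27
eef_pos: [0.4426, 0.1736, 0.107]
tool_rot: [0.761, 0.649, 0.0, 0.0]
ft_force: [0.5, -0.6, -0.1]
grip_width: 0.0565
grasp_force: 64.9
```

Call:
step_arm --targets "-0.3 0 0 -0.002 0 0 0;-0.3 0 0 -0.002 0 0 0;-0.3 0 0 -0.002 0 0 0;-0.3 0 0 -0.002 0 0 0;-0.3 0 0 -0.002 0 0 0;-0.3 0 0 -0.002 0 0 0"

```text
clock: 14.77
eef_pos: [0.4425, 0.1736, 0.1065]
tool_rot: [0.761, 0.649, 0.0, 0.0]
ft_force: [0.7, -0.6, 0.1]
grip_width: 0.0567
grasp_force: 64.9
```

The wrist force is near zero, so the pan is carrying the cup. I release it and back off.

Call:
step_arm --targets "0.45 0 0 0 0 0 0;0.6 0 0 0 0 0 0;0.8 0 0 0 0 0 0;1 0 0 0 0 0 0;1 0 0 0 0 0 0;1 0 0 0 0 0 0;1 0 0 0 0 0 0"

```text
clock: 15.35
eef_pos: [0.4423, 0.1736, 0.1063]
tool_rot: [0.761, 0.649, 0.0, -0.0]
ft_force: [-0.3, -0.0, 0.5]
grip_width: 0.0851
grasp_force: 0.0
```

Call:
step_arm --targets "1 0 0 0.02 0 0 0;1 0 0 0.06 0 0 0;1 0 0 0.12 0 0 0;1 0 0 0.18 0 0 0;1 0 0 0.24 0 0 0;1 0 0 0.3 0 0 0;1 0 0 0.34 0 0 0;1 0 0 0.34 0 0 0;1 0 0 0.34 0 0 0;1 0 0 0.34 0 0 0"

```text
clock: 16.18
eef_pos: [0.4419, 0.1734, 0.2755]
tool_rot: [0.761, 0.649, -0.001, -0.0]
ft_force: [0.0, -0.7, -0.4]
grip_width: 0.0856
grasp_force: 0.0
```

Call:
step_arm --targets "1 0 0 0 0 0 0;1 0 0 0 0 0 0;1 0 0 0 0 0 0;1 0 0 0 0 0 0;1 0 0 0 0 0 0;1 0 0 0 0 0 0;1 0 0 0 0 0 0;1 0 0 0 0 0 0"

```text
clock: 16.85
eef_pos: [0.4423, 0.1736, 0.2763]
tool_rot: [0.761, 0.649, 0.0, 0.0]
ft_force: [-0.2, -0.4, -0.2]
grip_width: 0.0854
grasp_force: 0.0
```

Run:
```python
from h import *
im=bot.camera("side");cv2.imwrite("pics/s6.png",cv2.resize(im[60:420,160:640,::-1],(800,600)))
for s,c,_ in blobs("side",im,(100,150,50),(125,255,255)):
    if 250<c[0]<330:print(s,c,onz("side",*c,.06),onz("side",*c,.155))
```

```text
[287 143  24  12 218] [298.51376147 148.22018349] [0.45988954 0.44590848 0.06      ] [0.45680984 0.26498214 0.155     ]
[289 341  34  28 731] [305.55677155 354.22571819] [ 0.46305213 -0.27854586  0.06      ] [ 0.45956694 -0.36658618  0.155     ]
```

View pics/s6.png

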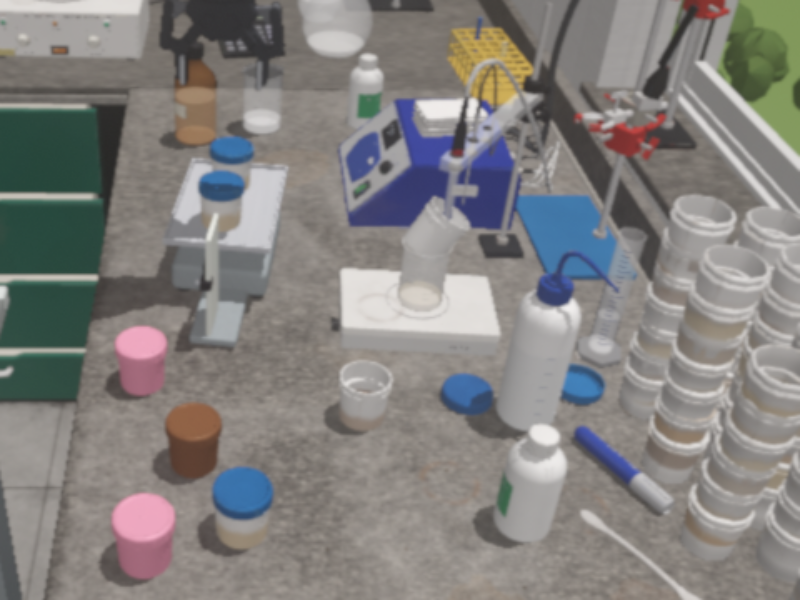

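Both cups stand upright on the pan, at about (232,160) and (221,198) in the crop, and the pan has sunk near the clip. The third cup, at (305.6,354.2) in the full side image, has not moved, and the gripper is clear.

```bash
python3 -c "
from workcell import bot;print(bot.job_done())"
```

```text
the job is handed in; nothing more can be done
None
```

I handed the job in at about 17 s: two closed cups stand upright on the pan, which has sunk to about the clip by eye in the last picture, and the third closed cup was not moved; no verdict came back.

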